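Close the articulator and hold the try square in its corner

ROBOT

A 6-joint arm with a two-finger parallel gripper is mounted at the origin on the work surface. World frame = base frame: x ahead of the robot, y to its left, z up, the work surface at z = 0. Lengths are in m, angles in rad, forces in N, time in s.
With the tool pointing down it reaches from about 0.325 to 0.775 m from the base axis. Payload 5.5 kg.
Tool frame: the origin (TCP) lies midway between the tips of the shut fingers; the grasp point (between the pads) lies 19 mm behind it (arm.grasp_offset is the distance from the TCP to the grasp point, in m); z points along the fingers, y is the line along which they close (so a half turn about z gives the same grasp; the last joint's range is limited). The gripper opens to 88 mm and grips with 3 to 60 N. Pads are 20 mm wide; open, the fingers measure 115 mm over their backs; the gripper's body (75 mm by 178 mm) begins 61 mm behind the grasp point.
Start: joints at [-1.229, 0.091, 1.231, -0, 1.82, -0.057], TCP at [0.233, -0.553, 0.223] pointing down, gripper open.
Joint ranges: [-2.87, 2.87], [-0.86, 2.18], [0.17, 2.46], [-1.51, 4.65], [0.06, 2.69], [-2.65, 2.65]. Speed limits (rad/s): [2.57, 2.57, 3.01, 3.14, 3.14, 3.14].

INTERFACE

Orientations are given as a 3x3 rotation matrix whose columns are the frame's x, y, z axes.
In Python, from plant import telemetry, eyes, arm gives the robot as it stands.
- The arm moves only by the tool servo_tool, never from a script. Its argument "deltas" is a list of rows, each an object with "offset": the shift along the world's x, y, z in mm, a list of three; "turn": the turn about the world's z in rad; "fingers": the finger opening in mm, from 0 to 87.8. In form: [{"offset": [tx, ty, tz], "turn": turn, "fingers": fingers}, ...]. A call has 1 to 12 rows; each row is the pose to reach, as a shift and turn from the pose commanded when the call began; what a row does not reach only later rows make up. A row lasts 1/8 s, in which the tool goes at most 62.5 mm and 10.7 degrees, less where a joint would pass 70% of its speed; a pose out of reach is approached as far as the arm can. A call with a gripper value outside its range is refused whole. The fingers move at their own pace and stop on an object; "newtons" is the grip in N (left out, the last holds). Time passes only in rows, so rows that repeat a pose let the fingers close. It gives the time, the measured TCP pose, the force, the opening and the grip force at its end, in the units of the state.
- telemetry.get_state(): the state, without advancing time (a new reading comes with each control period).
- eyes.read_camera(name): name is "scene" or "side" or "wrist"; returns a dict with "color" (420x560x3 uint8, red, green, blue), "range_z" (420x560 float32, m along the optical axis (not along the pixel's ray), 0 where there is no reading), "fovy" (degrees; the focal length in pixels is half the picture's height over the tangent of half this angle, whatever the lens; pixels are square), "cx", "cy" (the principal point, pixels), "extrinsics" (4x4, takes a point from world to camera coordinates). Camera axes: x right, y up, looking along -z (the intrinsics and any distortion apply to the point x, -y, -z); pixel columns grow to the right and rows downward; lengths in m; the calibration is good to about 2 mm. The wrist camera is an equidistant fisheye: a pixel r from the principal point sees the ray r / f radians off the axis. A picture is of the moment at which its call begins.
- arm.job_done(): hands the job in; it is judged then, once.
The state is a dict: "time_s": time; "qpos": joint angles; "qvel": joint speeds; "joint_efforts": joint torques, N m; "position": TCP position; "ee_rot": TCP orientation; "contact_force": force on the tool from outside, world axes, zero at the start; "torque": the same for the moment, N m; "gripper_width": finger opening in m; "grasp_force": force on a finger pad.
Only numpy, scipy, OpenCV 4.12 (cv2) and the standard library are available. Lean on these libraries where they do the work, as an engineer would, in place of code of your own. Each camera call takes 0.05 s, during which the arm holds its last target. There are 200 camera calls.

TASK

Lower the hinged top of the blue articulator until it is fully closed, and after that pick up the steel try square and press it upright into the corner between the white plate on top and the steel post, its stock flat on the plate and its blade end flat against the middle of the post. Finish while holding it there: keep gripping the square and keep it pressed, squarely, against both plate and post. Leave the other things on the table where they are.

Things in the scene. Friction and masses are not known exactly. Their poses are not given: they have to be found in the camera images.
- articulator: blue articulator fixed to the table: base 150 (x) x 140 (y) x 12 mm with a white plaster cast on it and two hinge pillars at its +x end. Origin: centre of the underside; z up. The hinge line of its top runs along its y axis through the point 62 mm along its x, 70 mm up. A steel post stands at its +y side. It does not give when pushed
- top_frame (a joint): opening angle (rad) of the hinged top: a white plate 120 x 98 x 8 mm (7-127 mm from the hinge line, articulator y -50 to +48 mm) over a plaster cast (the plate is top_frame_c0 in any rules). 0 = fully closed, level, at its stop; 1.25 = wide open. As it opens its -x edge rises. Stiff hinge: it stays where it is left; about 4 N near the free edge pushes it down.
- press_spot (a point): point on the plate's upper face, 108 mm from the hinge line, 19 mm from the free edge, at articulator y -15 mm: a good place to push the top down; moves with the top; z is the plate's outward normal
- corner (a point): the corner to be checked: on the post's face, in the middle of its width, level with the closed plate's upper face (76 mm above the table). Axes as the articulator's: x along the corner, +y into the post, z up. Post (articulator_c0 in any rules) 36 (x) x 16 (y) mm, ends 60 mm above this point; a 2 mm gap lies between post and plate
- square: steel try square, 175 to 350 g, loose, starts upright on its stock. Stock 22 (x) x 70 (y) x 16 (z) mm; at its +y end a blade rises (5 mm thick in x, 22 mm wide in y), topped by an orange grip, 104 mm high in all. Origin: centre of the stock's underside; z up along the blade, +y towards the blade's end. The outer face (+y) is blade edge and stock end, flush
- square_grip (a point): centre of the square's orange grip, 14 (x) x 20 (y) x 34 (z) mm, meant to be pinched across its 14 mm from above; axes of the square. The stock's underside lies 88 mm below it, the outer face 13 mm from it in +y
- square_heel (a point): the square's outer corner, where the outer (+y) face meets the stock's underside, middle of the 22 mm thickness; axes of the square
- spare_cast: spare white plaster cast of a jaw, 60 x 64 x 30 mm, loose on the mat; not to be disturbed; origin under its centre
- tooth_model: ivory and red tooth model on a grey stand, 200 mm tall, foot 90 mm across; not to be disturbed; origin under its centre
- petri_dish: clear round dish, 90 mm across, 15 mm high; not to be disturbed; origin under its centre
- probe: steel dental probe lying flat, 150 mm long, 7 mm thick; not to be disturbed; origin under its centre
- bur_box: small blue box with a yellow top, 50 x 70 x 22 mm; not to be disturbed; origin under its centre
Mind the look-alikes: they are no part of the job. Several things look just like the square: the one meant starts nearest to the robot's base.

How it is judged:
On the way, in this order (a step that is already met when the one before it is completed fails the run):
1. the hinged top is fully closed (value of joint top_frame below 0.035 rad), for 0.2 s.
2. after that, the square is picked up off the table (height (world z) of square above 0.03 m), for 0.2 s.
At the end, for the whole second after the job is handed in: Top closed (2 deg); square upright (2 deg) and square to the post (3 deg), its outer corner within 3 mm of the corner in depth and height and 15 mm of the post's middle; it presses on plate and post with over 1 N each, is still, and is gripped by the fingers (value of joint top_frame below 0.035 rad and contact force between square and articulator_c0 above 1 N and contact force between square and top_frame_c0 above 1 N and contact force between the fingers and square above 2 N and angle between the z axis of square and the z axis of articulator, either way round below 0.035 rad and angle between the y axis of square and the y axis of articulator, either way round below 0.052 rad and y of square_heel in the frame of corner between -0.003 and 0.003 m and z of square_heel in the frame of corner between -0.003 and 0.003 m and x of square_heel in the frame of corner between -0.015 and 0.015 m and linear speed of square below 0.02 m/s); the arm keeps its last pose, push and grip.
It fails at once if another thing on the table is moved more than 25 mm (distance of any of spare_cast, tooth_model, petri_dish, probe, bur_box from where it was at the start of the episode above 0.025 m).
It also fails if it takes over 54 s, if anything falls off the work surface, if the arm or the gripper's body presses on something with over 40 N, if the wrist force passes 120 N, or if a joint passes its speed limit or range.

## Working session

There is one attempt and no reset: what is moved stays moved. The work goes in short steps, Python scripts to look and compute and a tool call to move; the robot and the scene stay as the last step left them, time stands still between calls to the robot, and variables do not carry over. Pictures are saved under pics/ and viewed, at most 10 in all, crops included, and the job is handed in when it is done.

Besides the shell and the picture viewer there is one more tool, called after "Request:" in YAML: its name, and indented under it one key for each argument. servo_tool: Moves the arm, as the interface text tells. Its arguments: {"type":"object","properties":{"deltas":{"type":"array","items":{"type":"object","properties":{"offset":{"type":"array","items":{"type":"number"}},"turn":{"type":"number"},"fingers":{"type":"number"}}}},"newtons":{"type":"number"}},"required":["deltas"]}

```bash
mkdir -p pics; cat > h.py <<'E'
import numpy as np, cv2
from plant import telemetry, eyes, arm
def grab(n):
    c=eyes.read_camera(n); np.savez(f'pics/{n}.npz',**c); return c
def cloud(c):
    h,w=c['range_z'].shape; f=h/2/np.tan(np.radians(c['fovy'])/2)
    v,u=np.mgrid[:h,:w]; d=c['range_z']
    P=np.stack([(u-c['cx'])/f*d,-(v-c['cy'])/f*d,-d],-1)
    T=np.linalg.inv(c['extrinsics']); return P@T[:3,:3].T+T[:3,3]
E
python3 - <<'E'
from h import *
for n in('scene','side'):
    c=grab(n); cv2.imwrite(f'pics/{n}.png',c['color'][...,::-1]); print(n,c['fovy'],np.linalg.inv(c['extrinsics'])[:3,3],[k for k in c])
s=telemetry.get_state(); print(s['position'],s['ee_rot'],s['gripper_width'])
E
```

```text
scene 44.606539190048665 [ 1.31683279 -0.13714992  1.16209615] ['color', 'range_z', 'fovy', 'cx', 'cy', 'extrinsics']
side 45.74318729342785 [0.41034885 0.93738277 0.83744125] ['color', 'range_z', 'fovy', 'cx', 'cy', 'extrinsics']
[ 0.23289442 -0.55266871  0.22162678] [[ 9.21526070e-01  3.88316084e-01 -5.66435164e-04]
 [ 3.88316479e-01 -9.21524604e-01  1.64815222e-03]
 [ 1.18020074e-04 -1.73877134e-03 -9.99998481e-01]] 0.08796392953435163
```

View pics/scene.png

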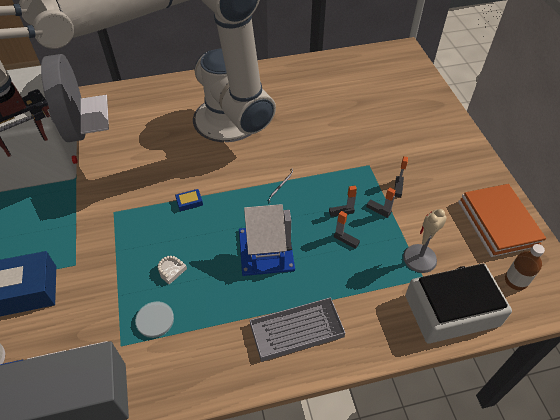

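View pics/side.png

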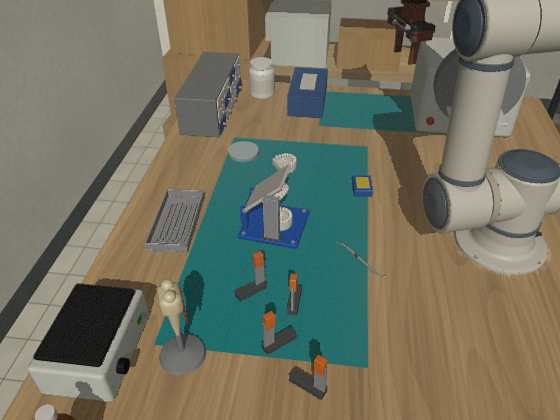

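The scene view shows the open articulator at (268,240) and four squares with orange grips at about (351,192), (390,197), (404,162) and (342,218). The side view shows the post at (271,218). Next I'll measure these.

```bash
cat > m.py <<'E'
from h import *
allP=[];allC=[]
for n in('scene','side'):
    c=dict(np.load(f'pics/{n}.npz')); P=cloud(c).reshape(-1,3); C=c['color'].reshape(-1,3).astype(int); ok=c['range_z'].ravel()>0
    allP.append(P[ok]); allC.append(C[ok])
    hsv=cv2.cvtColor(c['color'],cv2.COLOR_RGB2HSV).reshape(-1,3)
    m=(hsv[:,0]<14)&(hsv[:,1]>190)&(hsv[:,2]>120)&ok&(P[:,2]>.06)&(P[:,2]<.13)
    k,l,st,ce=cv2.connectedComponentsWithStats(m.reshape(420,560).astype(np.uint8))
    for i in range(1,k):
        if st[i,4]<25: continue
        q=P[l.ravel()==i]; mid=(q.min(0)+q.max(0))/2
        # stock points: dark near, z 0.008..0.02
        t=q[q[:,2]>q[:,2].max()-.006]
        print(n,ce[i].round(),st[i,4],'grip mid',mid.round(4),'top',t.mean(0).round(4),'r',np.hypot(*mid[:2]).round(3))
        g=P[ok&(P[:,2]>.010)&(P[:,2]<.022)&(np.hypot(P[:,0]-mid[0],P[:,1]-mid[1])<.075)]
        if len(g)>10:
            r=cv2.minAreaRect(g[:,:2].astype(np.float32)*1000); print('   stock',np.round(r[0],1),np.round(r[1],1),round(r[2],1))
    # blue base
    B=P[ok&(hsv[:,0]>105)&(hsv[:,0]<125)&(hsv[:,1]>180)&(P[:,2]>.004)&(P[:,2]<.016)&(P[:,0]>.3)&(P[:,0]<.8)&(abs(P[:,1])<.3)]
    B=B[np.linalg.norm(B[:,:2]-np.median(B[:,:2],0),axis=1)<.12]
    r=cv2.minAreaRect(B[:,:2].astype(np.float32)*1000); print(n,'base',len(B),np.round(r[0],1),np.round(r[1],1),round(r[2],1))
    print('   post cand: pixels')
E
python3 m.py
```

```text
scene [344. 215.] 25 grip mid [0.5583 0.2178 0.0932] top [0.5571 0.2185 0.1038] r 0.599
   stock [538.9 219.9] [115.8 109. ] 69.5
scene base 828 [558.    9.1] [138.7 145.8] 82.6
   post cand: pixels
side [258. 255.] 31 grip mid [0.5559 0.2188 0.099 ] top [0.5563 0.2189 0.104 ] r 0.597
   stock [547.3 232.4] [120.3  43.1] 11.3
side [258. 264.] 34 grip mid [0.5554 0.2229 0.0864] top [0.5573 0.2269 0.0971] r 0.598
   stock [546.5 233.9] [120.8  47.2] 6.9
side [292. 286.] 29 grip mid [0.4757 0.2805 0.087 ] top [0.4777 0.2813 0.0966] r 0.552
   stock [473.2 285.1] [141.   40.4] 81.0
side [269. 320.] 156 grip mid [0.5091 0.3714 0.0899] top [0.5098 0.3718 0.1036] r 0.63
   stock [471.6 378.9] [71.8 87.7] 42.7
side [320. 365.] 187 grip mid [0.4092 0.4535 0.0914] top [0.4099 0.4537 0.1046] r 0.611
   stock [429.  442.6] [23.8 70.9] 62.8
side base 951 [552.6  11.7] [143.7 149.7] 82.6
   post cand: pixels
```

```bash
cat > td.py <<'E'
from h import *
S=[]
for n in('scene','side'):
    c=dict(np.load(f'pics/{n}.npz'));P=cloud(c).reshape(-1,3);C=c['color'].reshape(-1,3);ok=c['range_z'].ravel()>0
    S.append((P[ok],C[ok]))
img=np.zeros((600,800,3),np.uint8)
# y 0.5..-0.13 -> rows? use cols=y, rows=x ; 1.25px/mm
for P,C in S[::-1]:
    o=np.argsort(P[:,2]);P=P[o];C=C[o]
    col=((P[:,1]+.13)*1250).astype(int);row=((P[:,0]-.33)*1250*1.2).astype(int)
    m=(col>=1)&(col<799)&(row>=1)&(row<599)&(P[:,2]>.006)&(P[:,2]<.3)
    for r,q,cc in zip(row[m],col[m],C[m]): img[r-1:r+2,q-1:q+2]=cc[::-1]
cv2.imwrite('pics/td.png',img)
# per square: side-camera stock points
sc=np.array([[.557,.219],[.477,.281],[.5095,.3715],[.4095,.4535]])
for g in sc:
    for k,(P,C) in enumerate(S):
        m=(P[:,2]>.0125)&(P[:,2]<.0185)&(np.hypot(*(P[:,:2]-g).T)<.068)&(C.max(1)<110)&(C.ptp(1)<30 if hasattr(C,'ptp') else np.ptp(C,1)<30)
        q=P[m][:,:2].astype(np.float32)*1000
        if len(q)>5: r=cv2.minAreaRect(q); print(g,k,len(q),np.round(r[0],1),np.round(r[1],1),round(r[2],1))
# plate plane
th=None
P,C=S[0]; m=(np.hypot(P[:,0]-.55,P[:,1]-.0)<.13)&(P[:,2]>.08)&(np.ptp(C.astype(int),1)<40)&(C.min(1)>110)
q=P[m]
for _ in range(5):
    c0=np.median(q,0) ; c0=q.mean(0); w=np.linalg.svd(q-c0)[2][2] if len(q)<3000 else None
    d=abs((q-c0)@w); q=q[d<max(.004,2*np.median(d))]
print('plate',len(q),c0.round(4),w.round(3),q.min(0).round(3),q.max(0).round(3))
E
python3 td.py
```

```text
[0.557 0.219] 0 132 [574.  230.6] [70.3 25.1] 44.2
[0.557 0.219] 1 215 [572.9 232.4] [70.  25.1] 42.5
[0.477 0.281] 0 152 [476.2 281.5] [133.9  34.3] 85.6
[0.477 0.281] 1 257 [473.3 281.6] [134.8  32.6] 84.0
[0.5095 0.3715] 0 112 [495.2 354.6] [68.8 27.3] 42.1
[0.5095 0.3715] 1 277 [493.2 355.6] [71.8 24.3] 42.4
[0.4095 0.4535] 0 90 [429.6 441.9] [21.6 74.1] 64.4
[0.4095 0.4535] 1 341 [429.1 442.8] [23.7 70.9] 62.3
plate 1533 [0.5692 0.0073 0.1211] [ 0.685 -0.083  0.723] [ 0.52  -0.046  0.08 ] [0.617 0.074 0.165]
```

View pics/td.png

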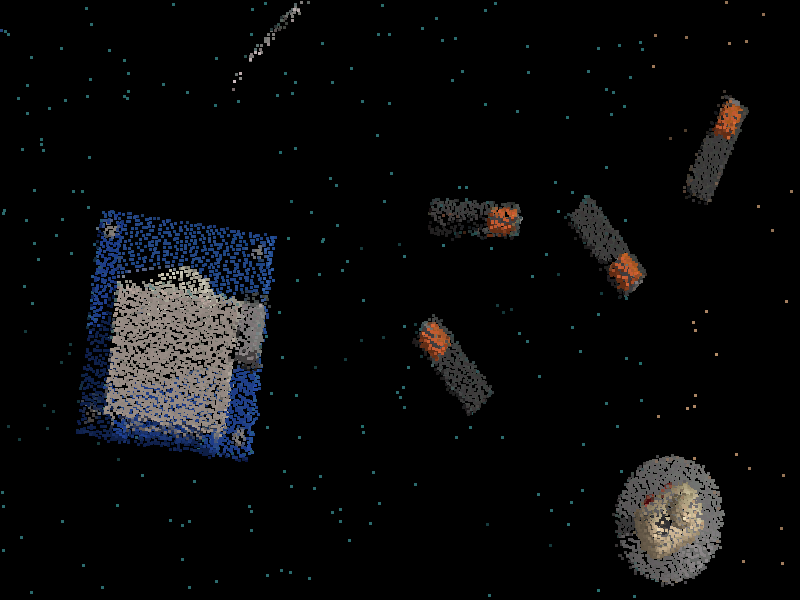

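The top-down map (columns along y, rows along x) puts the target square near x 0.475, y 0.25, the closest to the base. Its blade is at the +y end. The articulator is yawed about -7.4 deg and open about 0.76 rad.

```bash
cat > p.py <<'E'
from h import *
yaw=np.radians(-7.4); ex=np.array([np.cos(yaw),np.sin(yaw)]); ey=np.array([-ex[1],ex[0]])
for n in('scene','side'):
    c=dict(np.load(f'pics/{n}.npz'));P=cloud(c).reshape(-1,3);C=c['color'].reshape(-1,3).astype(int);ok=c['range_z'].ravel()>0
    P=P[ok];C=C[ok]
    L=np.c_[P[:,:2]@ex,P[:,:2]@ey,P[:,2]]*1000
    o=np.array([.555,.0105]);o=np.array([o@ex,o@ey])*1000; L[:,:2]-=o
    near=(abs(L[:,0])<110)&(abs(L[:,1])<110)
    b=near&(C[:,2]-C[:,0]>60)&(L[:,2]>5)&(L[:,2]<16)
    pr=lambda q:np.percentile(q,[1,3,50,97,99],axis=0).round(1).tolist()
    print(n,'base',pr(L[b][:,:2]))
    t=near&(L[:,1]>40)&(L[:,1]<80)&(L[:,2]>132)&(L[:,2]<140); print(' posttop',t.sum(),pr(L[t]))
    t=near&(L[:,1]>55)&(L[:,1]<80)&(L[:,2]>30)&(L[:,2]<130); print(' post',t.sum(),pr(L[t]))
    t=(abs(P[:,0]-.475)<.03)&(abs(P[:,1]-.25)<.055)&(P[:,2]>.010)&(P[:,2]<.0185)
    r=cv2.minAreaRect(P[t][:,:2].astype(np.float32)*1000);print(' sq',t.sum(),r, (P[t].mean(0)*1000).round(1))
    t=(abs(P[:,0]-.475)<.03)&(abs(P[:,1]-.28)<.03)&(P[:,2]>.07)&(P[:,2]<.11)
    print(' grip',pr(P[t]*1000)); top=t&(P[:,2]>.1015)&(P[:,2]<.107); print(' top',top.sum(),pr(P[top]*1000), np.mean(P[top],0),cv2.minAreaRect(P[top][:,:2].astype(np.float32)*1000))
E
python3 p.py
```

```text
scene base [[-88.2, -93.4], [-71.9, -69.5], [41.9, -0.9], [74.1, 87.8], [94.6, 102.7]]
 posttop 79 [[-27.4, 40.4, 132.1], [-26.3, 40.8, 132.2], [-9.5, 55.1, 135.7], [6.6, 63.7, 139.5], [7.8, 64.7, 139.6]]
 post 89 [[2.1, 55.2, 31.3], [2.4, 55.2, 33.3], [5.6, 60.0, 82.0], [8.0, 64.1, 127.9], [8.3, 64.1, 128.8]]
 sq 128 ((476.12640380859375, 248.7580108642578), (26.647090911865234, 70.04142761230469), 0.32418298721313477) [477.8 244.6  15.2]
 grip [[469.0, 260.8, 70.7], [470.1, 261.0, 72.5], [481.2, 269.5, 92.4], [486.6, 282.1, 105.8], [486.8, 285.2, 107.0]]
 top 24 [[468.9, 261.3, 101.7], [469.1, 262.3, 101.8], [478.2, 270.4, 103.4], [485.4, 278.8, 106.7], [486.5, 280.0, 106.8]] [0.4777764  0.27018498 0.10352973] ((479.6802978515625, 270.1823425292969), (16.86734390258789, 18.812349319458008), 75.93083953857422)
side base [[-77.2, -69.6], [-76.2, -65.4], [-30.0, 25.1], [65.3, 69.7], [70.2, 72.7]]
 posttop 96 [[-29.8, 41.7, 132.2], [-29.1, 43.7, 132.4], [-10.2, 57.5, 136.2], [3.8, 65.2, 138.4], [4.4, 67.1, 139.3]]
 post 506 [[-30.5, 58.3, 31.9], [-30.0, 59.6, 33.4], [-13.7, 63.9, 82.4], [4.3, 67.1, 126.7], [5.2, 68.1, 128.8]]
 sq 174 ((475.22900390625, 249.7184295654297), (71.60546112060547, 21.92924690246582), 87.5896987915039) [473.2 256.5  15.7]
 grip [[469.3, 261.8, 71.8], [469.5, 263.8, 74.1], [476.2, 279.7, 97.4], [482.9, 284.1, 106.5], [483.0, 285.3, 107.0]]
 top 53 [[469.7, 261.1, 101.7], [469.9, 262.1, 101.8], [476.8, 272.7, 103.8], [482.8, 280.8, 106.5], [483.0, 282.0, 106.7]] [0.4764687  0.27259181 0.10403404] ((476.24462890625, 271.7668762207031), (21.781513214111328, 13.456639289855957), 88.48455047607422)
```

Request:
servo_tool:
  deltas:
    - {"offset":[30,60,20],"turn":0.17,"fingers":0}
    - {"offset":[60,120,30],"turn":0.34,"fingers":0}
    - {"offset":[90,180,30],"turn":0.5,"fingers":0}
    - {"offset":[120,240,30],"turn":0.7,"fingers":0}
    - {"offset":[150,300,30],"turn":0.85,"fingers":0}
    - {"offset":[170,350,30],"turn":1.04,"fingers":0}
    - {"offset":[190,400,30],"turn":1.04,"fingers":0}
    - {"offset":[200,450,30],"turn":1.04,"fingers":0}
    - {"offset":[220,500,30],"turn":1.04,"fingers":0}
    - {"offset":[240,540,30],"turn":1.04,"fingers":0}
    - {"offset":[240,540,30],"turn":1.04,"fingers":0}

```text
time_s: 1.48
position: [0.4733, -0.0105, 0.2517]
ee_rot: [[0.127, 0.992, -0.002], [0.992, -0.127, 0.001], [0.0, -0.002, -1.0]]
contact_force: [-0.6, 0.3, 0.8]
gripper_width: 0.0008
grasp_force: 0.0
```

Request:
servo_tool:
  deltas:
    - {"offset":[40,5,-30],"turn":0,"fingers":0}
    - {"offset":[73,8,-65],"turn":0,"fingers":0}
    - {"offset":[73,8,-85],"turn":0,"fingers":0}
    - {"offset":[73,8,-98],"turn":0,"fingers":0}
    - {"offset":[65,9,-112],"turn":0,"fingers":0}
    - {"offset":[57,10,-125],"turn":0,"fingers":0}
    - {"offset":[50,10,-137],"turn":0,"fingers":0}
    - {"offset":[44,11,-149],"turn":0,"fingers":0}
    - {"offset":[42,11,-161],"turn":0,"fingers":0}
    - {"offset":[40,12,-170],"turn":0,"fingers":0}

```text
time_s: 2.72
position: [0.5127, -0.0014, 0.0817]
ee_rot: [[0.132, 0.991, -0.0], [0.991, -0.132, -0.001], [-0.001, -0.0, -1.0]]
contact_force: [0.3, -1.4, 1.9]
gripper_width: 0.0003
grasp_force: 1.0
```

Request:
servo_tool:
  deltas:
    - {"offset":[0,0,-3],"turn":0,"fingers":0}
    - {"offset":[0,0,-6],"turn":0,"fingers":0}
    - {"offset":[0,0,-7],"turn":0,"fingers":0}
    - {"offset":[0,0,-7],"turn":0,"fingers":0}

```text
time_s: 3.22
position: [0.5128, -0.0009, 0.0763]
ee_rot: [[0.132, 0.991, -0.0], [0.991, -0.132, -0.0], [-0.0, -0.0, -1.0]]
contact_force: [-3.5, -0.8, 4.9]
gripper_width: 0.0008
grasp_force: 2.5
```

Request:
servo_tool:
  deltas:
    - {"offset":[0,0,-2],"turn":0,"fingers":0}
    - {"offset":[0,0,-4],"turn":0,"fingers":0}
    - {"offset":[0,0,-4],"turn":0,"fingers":0}
    - {"offset":[0,0,-4],"turn":0,"fingers":0}

```text
time_s: 3.72
position: [0.5129, -0.0009, 0.076]
ee_rot: [[0.131, 0.991, 0.001], [0.991, -0.131, -0.0], [-0.0, 0.001, -1.0]]
contact_force: [-13.1, -0.7, 22.4]
gripper_width: 0.0007
grasp_force: 11.1
```

Request:
servo_tool:
  deltas:
    - {"offset":[0,0,30],"turn":0,"fingers":0}
    - {"offset":[0,0,85],"turn":0,"fingers":20}
    - {"offset":[-5,30,125],"turn":0.05,"fingers":50}
    - {"offset":[-12,80,125],"turn":0.1,"fingers":50}
    - {"offset":[-20,135,125],"turn":0.1,"fingers":50}
    - {"offset":[-28,190,125],"turn":0.1,"fingers":50}
    - {"offset":[-33,240,110],"turn":0.1,"fingers":50}
    - {"offset":[-37,272,95],"turn":0.1,"fingers":50}
    - {"offset":[-37,272,95],"turn":0.1,"fingers":50}

```text
time_s: 4.85
position: [0.4747, 0.2728, 0.1645]
ee_rot: [[0.028, 1.0, -0.003], [1.0, -0.028, -0.001], [-0.001, -0.003, -1.0]]
contact_force: [-0.5, -0.8, 0.5]
gripper_width: 0.0498
grasp_force: 0.0
```

```bash
python3 - <<'E'
from h import *
c=grab('wrist'); a=c['color'][...,::-1]
s=grab('side'); b=s['color'][...,::-1]
P=cloud(s).reshape(-1,3);o=s['range_z'].ravel()>0
m=o&(np.hypot(P[:,0]-.54,P[:,1]-.0)<.09)&(P[:,2]>.068)&(P[:,2]<.1); print(np.percentile(P[m,2],[5,50,95]))
q=P[m];A=np.c_[q[:,:2],np.ones(len(q))];k=np.linalg.lstsq(A,q[:,2],rcond=None)[0];r=abs(A@k-q[:,2]);k=np.linalg.lstsq(A[r<.004],q[r<.004,2],rcond=None)[0];print(k)
cv2.imwrite('pics/w1.png',np.hstack([cv2.resize(a,(400,300)),cv2.resize(b,(400,300))]))
E
```

```text
[0.0704159  0.07619378 0.07888513]
[ 0.0076152  -0.02357649  0.07111568]
```

View pics/w1.png

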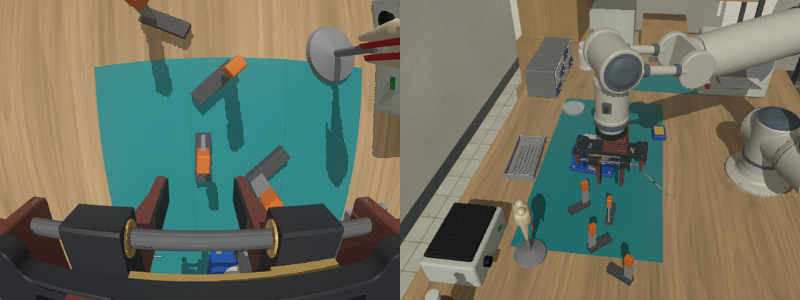

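```bash
python3 - <<'E'
from h import *
s=telemetry.get_state(); print(s['time_s'],s['position'])
for n in('side','wrist'):
    c=dict(np.load(f'pics/{n}.npz')); f=210/np.tan(np.radians(c['fovy'])/2); E=c['extrinsics']
    def pj(p):
        q=E[:3,:3]@p+E[:3,3]; v=np.array([q[0],-q[1],-q[2]])
        if n=='side': return c['cx']+f*v[0]/v[2],c['cy']+f*v[1]/v[2]
        th=np.arctan2(np.hypot(v[0],v[1]),v[2]); return np.array([c['cx'],c['cy']])+f*th*v[:2]/np.hypot(v[0],v[1])
    for p in ([.4747,.2728,.1645],[.476,.2715,.105],[.4755,.2495,.016]): print(n,np.round(np.array(pj(np.array(p)))*400/560))
    if n=='wrist':
        hsv=cv2.cvtColor(c['color'],cv2.COLOR_RGB2HSV); m=(hsv[...,0]<14)&(hsv[...,1]>190)&(hsv[...,2]>120)
        k,l,st,ce=cv2.connectedComponentsWithStats(m.astype(np.uint8))
        T=np.linalg.inv(E)
        for i in range(1,k):
            if st[i,4]<80: continue
            v,u=np.nonzero(l==i);dz=c['range_z'][v,u]; x=u-c['cx'];y=v-c['cy'];r=np.hypot(x,y);t=np.tan(r/f)/r
            P=np.c_[x*t*dz,-y*t*dz,-dz]@T[:3,:3].T+T[:3,3]; P=P[dz>0]; top=P[P[:,2]>.100]
            print(ce[i]*400/560,len(P),top.mean(0).round(4) if len(top) else 0,np.percentile(P,[3,97],axis=0).round(4).tolist())
E
```

```text
4.95 [0.47604358 0.27088666 0.16657289]
side [210. 183.]
side [209. 197.]
side [210. 212.]
wrist [200. 189.]
wrist [202. 165.]
wrist [202. 158.]
[270.22619048 199.34353741] 418 [0.5567 0.2221 0.1043] [[0.5467, 0.2162, 0.075], [0.565, 0.2278, 0.1051]]
```

Request:
servo_tool:
  deltas:
    - {"offset":[0,0,-35],"turn":0,"fingers":50}
    - {"offset":[0,0,-70],"turn":0,"fingers":50}
    - {"offset":[0,0,-90],"turn":0,"fingers":50}
    - {"offset":[0,0,-97],"turn":0,"fingers":50}
    - {"offset":[0,0,-97],"turn":0,"fingers":30}
    - {"offset":[0,0,-97],"turn":0,"fingers":5}
    - {"offset":[0,0,-97],"turn":0,"fingers":0}
    - {"offset":[0,0,-97],"turn":0,"fingers":0}
    - {"offset":[0,0,-97],"turn":0,"fingers":0}
  newtons: 35

```text
time_s: 6.08
position: [0.4762, 0.2713, 0.0702]
ee_rot: [[0.032, 0.999, 0.001], [0.999, -0.032, 0.0], [0.0, 0.001, -1.0]]
contact_force: [0.5, 0.1, 2.2]
gripper_width: 0.0137
grasp_force: 35.0
```

Request:
servo_tool:
  deltas:
    - {"offset":[0,0,30],"turn":0,"fingers":0}
    - {"offset":[0,0,70],"turn":0,"fingers":0}
    - {"offset":[0,0,115],"turn":0,"fingers":0}
    - {"offset":[5,-15,160],"turn":-0.03,"fingers":0}
    - {"offset":[15,-50,175],"turn":-0.06,"fingers":0}
    - {"offset":[27,-90,175],"turn":-0.097,"fingers":0}
    - {"offset":[40,-130,175],"turn":-0.097,"fingers":0}
    - {"offset":[52,-170,175],"turn":-0.097,"fingers":0}
    - {"offset":[62,-205,175],"turn":-0.097,"fingers":0}
    - {"offset":[68,-227,175],"turn":-0.097,"fingers":0}
    - {"offset":[71,-238,175],"turn":-0.097,"fingers":0}
    - {"offset":[71,-238,175],"turn":-0.097,"fingers":0}

```text
time_s: 7.58
position: [0.5469, 0.0329, 0.2441]
ee_rot: [[0.129, 0.992, -0.001], [0.992, -0.129, 0.0], [0.0, -0.001, -1.0]]
contact_force: [-1.0, -0.3, -3.0]
gripper_width: 0.0138
grasp_force: 35.0
```

```bash
python3 - <<'E'
from h import *
s=telemetry.get_state(); print(s['time_s'],s['position'],s['contact_force'],s['gripper_width'])
c=grab('side'); b=c['color'][100:300,180:380,::-1]
d=grab('scene'); a=d['color'][130:290,180:340,::-1]
cv2.imwrite('pics/x1.png',np.hstack([cv2.resize(b,(400,400),interpolation=2),cv2.resize(a,(400,400),interpolation=2)]))
# closed plate + post re-measure in local frame
yaw=np.radians(-7.4); ex=np.array([np.cos(yaw),np.sin(yaw)]); ey=np.array([-ex[1],ex[0]]); o=np.array([.555,.0105])
for n,k in(('side',c),('scene',d)):
    P=cloud(k).reshape(-1,3)[k['range_z'].ravel()>0]; L=np.c_[(P[:,:2]-o)@ex,(P[:,:2]-o)@ey,P[:,2]]*1000
    for nm,z0,z1,y0,y1 in(('plate',71,81,-70,47),('ptop',133,139,40,80),('postside',85,130,55,80)):
        t=(abs(L[:,0])<90)&(L[:,1]>y0)&(L[:,1]<y1)&(L[:,2]>z0)&(L[:,2]<z1)
        q=L[t]; print(n,nm,len(q),np.percentile(q,[2,50,98],axis=0).round(1).tolist() if len(q)>5 else'', cv2.minAreaRect(q[:,:2].astype(np.float32)) if len(q)>5 else '')
E
```

```text
7.575 [0.54690221 0.03289952 0.24409692] [-1.00095337 -0.25137767 -2.96169161] 0.013817679040962077
side plate 1107 [[-66.0, -49.2, 71.7], [-8.7, -4.6, 76.0], [67.2, 45.5, 79.1]] ((1.3348159790039062, -4.149394989013672), (102.23552703857422, 138.03692626953125), 89.62395477294922)
side ptop 81 [[-30.0, 48.6, 133.2], [-12.3, 58.3, 135.8], [4.0, 65.8, 138.6]] ((-12.833261489868164, 57.00927734375), (35.638763427734375, 18.749523162841797), 3.274580478668213)
side postside 239 [[-30.1, 59.2, 86.2], [-13.1, 63.9, 106.5], [4.4, 67.0, 128.6]] ((-12.805461883544922, 63.78990936279297), (36.60853576660156, 9.17595386505127), 2.556708335876465)
scene plate 1545 [[-64.2, -48.8, 71.5], [3.6, -2.3, 75.6], [68.3, 44.7, 80.1]] ((2.455596923828125, -2.1463241577148438), (97.7525634765625, 142.73794555664062), 89.55007934570312)
scene ptop 53 [[-25.1, 49.5, 133.2], [-8.8, 56.6, 135.8], [6.5, 64.0, 138.4]] ((-10.635929107666016, 56.83953094482422), (15.192770957946777, 35.1910400390625), 83.33899688720703)
scene postside 40 [[2.2, 55.2, 85.6], [5.5, 60.0, 107.8], [8.7, 63.1, 129.3]] ((5.659282684326172, 60.20454025268555), (7.550744533538818, 8.756631851196289), 33.02851867675781)
```

View pics/x1.png

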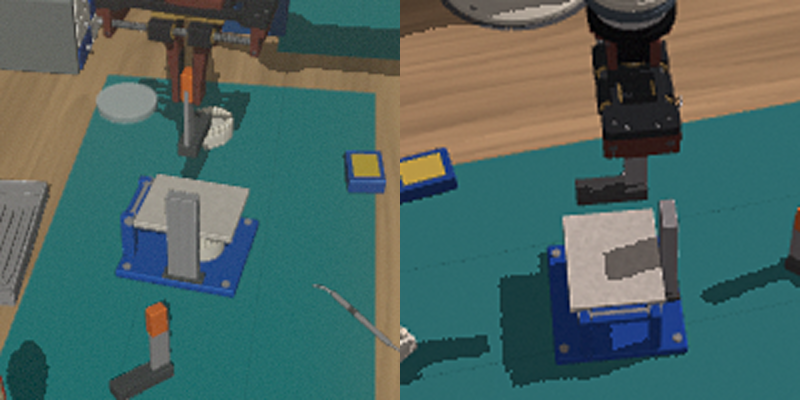

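The picture shows the top closed (left panel, plate level at (190,205)). The square is held upright over the plate, blade towards the post (right panel, stock at (610,190)). Next I'll lower it.

Request:
servo_tool:
  deltas:
    - {"offset":[0,0,-35],"turn":0,"fingers":0}
    - {"offset":[0,0,-65],"turn":0,"fingers":0}
    - {"offset":[0,0,-85],"turn":0,"fingers":0}
    - {"offset":[0,0,-94],"turn":0,"fingers":0}
    - {"offset":[0,0,-97],"turn":0,"fingers":0}
    - {"offset":[0,0,-99],"turn":0,"fingers":0}
    - {"offset":[0,0,-99],"turn":0,"fingers":0}

```text
time_s: 8.55
position: [0.5473, 0.0331, 0.1465]
ee_rot: [[0.129, 0.992, 0.001], [0.992, -0.129, 0.0], [0.0, 0.001, -1.0]]
contact_force: [0.3, -0.7, -2.4]
gripper_width: 0.0139
grasp_force: 35.0
```

Request:
servo_tool:
  deltas:
    - {"offset":[0.6,5,0],"turn":0,"fingers":0}
    - {"offset":[1.2,10,0],"turn":0,"fingers":0}
    - {"offset":[1.6,12.5,0],"turn":0,"fingers":0}
    - {"offset":[1.8,14,0],"turn":0,"fingers":0}
    - {"offset":[1.8,14,0],"turn":0,"fingers":0}
  newtons: 50

```text
time_s: 9.18
position: [0.549, 0.047, 0.1462]
ee_rot: [[0.129, 0.992, 0.001], [0.992, -0.129, -0.0], [-0.0, 0.001, -1.0]]
contact_force: [-0.2, -1.8, 1.9]
gripper_width: 0.0137
grasp_force: 50.0
```

Request:
servo_tool:
  deltas:
    - {"offset":[0,0,-1],"turn":0,"fingers":0}
    - {"offset":[0.2,1.5,-1],"turn":0,"fingers":0}
    - {"offset":[0.2,1.5,-1],"turn":0,"fingers":0}
    - {"offset":[0.2,1.5,-1],"turn":0,"fingers":0}

```text
time_s: 9.68
position: [0.5492, 0.0475, 0.1462]
ee_rot: [[0.13, 0.992, 0.002], [0.992, -0.13, -0.002], [-0.002, 0.002, -1.0]]
contact_force: [-1.5, -4.0, 6.9]
gripper_width: 0.014
grasp_force: 50.0
```

Request:
servo_tool:
  deltas:
    - {"offset":[0.1,1,0],"turn":0,"fingers":0}
    - {"offset":[0.2,1.5,-1],"turn":0,"fingers":0}
    - {"offset":[0.2,1.5,-1],"turn":0,"fingers":0}
    - {"offset":[0.2,1.5,-1],"turn":0,"fingers":0}

```text
time_s: 10.18
position: [0.5492, 0.0477, 0.1462]
ee_rot: [[0.131, 0.991, 0.002], [0.991, -0.131, -0.004], [-0.004, 0.002, -1.0]]
contact_force: [-4.4, -8.4, 10.8]
gripper_width: 0.0137
grasp_force: 50.0
```

```bash
python3 - <<'E'
from h import *
s=telemetry.get_state(); print(s['position'],s['contact_force'],s['torque'])
c=grab('side'); b=c['color'][150:270,220:340,::-1]
d=grab('scene'); a=d['color'][170:290,220:340,::-1]
cv2.imwrite('pics/x2.png',np.hstack([cv2.resize(b,(400,400),interpolation=2),cv2.resize(a,(400,400),interpolation=2)]))
yaw=np.radians(-7.4); ex=np.array([np.cos(yaw),np.sin(yaw)]); ey=np.array([-ex[1],ex[0]]); o=np.array([.555,.0105])
for n,k in(('side',c),('scene',d)):
    P=cloud(k).reshape(-1,3)[k['range_z'].ravel()>0]; C=k['color'].reshape(-1,3)[k['range_z'].ravel()>0].astype(int);L=np.c_[(P[:,:2]-o)@ex,(P[:,:2]-o)@ey,P[:,2]]*1000
    t=(abs(L[:,0]+11)<25)&(L[:,1]>-40)&(L[:,1]<44)&(L[:,2]>82)&(L[:,2]<96); q=L[t]
    print(n,len(q),np.percentile(q,[2,50,98],axis=0).round(1).tolist())
    w=q[(q[:,2]>88)]; print(cv2.minAreaRect(w[:,:2].astype(np.float32)), np.polyfit(w[:,1],w[:,2],1))
E
```

```text
[0.54924549 0.04772439 0.14619287] [-4.42546696 -8.38065997 10.75863871] [-1.71565282  0.97468711  0.04052091]
side 56 [[-22.7, -20.9, 82.8], [-17.3, -9.6, 91.8], [-2.2, 13.5, 94.3]]
((-15.210586547851562, -3.549793243408203), (19.463050842285156, 37.82529830932617), 14.713287353515625) [-3.15152619e-02  9.17121391e+01]
scene 207 [[-20.8, -20.3, 82.5], [-7.2, 9.0, 90.9], [2.2, 42.7, 95.2]]
((-9.97371768951416, 11.434505462646484), (65.09050750732422, 24.21794891357422), 89.74097442626953) [5.21917178e-04 9.17624981e+01]
```

View pics/x2.png

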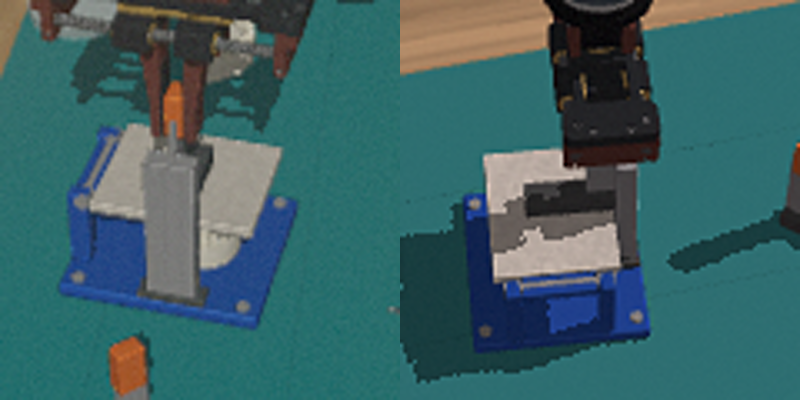

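Request:
servo_tool:
  deltas:
    - {"offset":[0,0,-1],"turn":0,"fingers":0}
    - {"offset":[0,-0.5,-1.5],"turn":0,"fingers":0}
    - {"offset":[0,-0.5,-1.5],"turn":0,"fingers":0}
    - {"offset":[0,-0.5,-1.5],"turn":0,"fingers":0}
    - {"offset":[0,-0.5,-1.5],"turn":0,"fingers":0}
    - {"offset":[0,-0.5,-1.5],"turn":0,"fingers":0}

```text
time_s: 11.02
position: [0.5493, 0.0476, 0.1461]
ee_rot: [[0.13, 0.991, 0.003], [0.991, -0.13, -0.003], [-0.003, 0.003, -1.0]]
contact_force: [-6.2, -7.9, 16.5]
gripper_width: 0.0139
grasp_force: 50.0
```

```bash
python3 - <<'E'
from h import *
s=telemetry.get_state(); print(s['position'],s['contact_force'],s['ee_rot'][:,2],abs(s['qvel']).max() if hasattr(s['qvel'],'max') else s['qvel'],s['gripper_width'])
d=grab('scene')
yaw=np.radians(-7.4); ex=np.array([np.cos(yaw),np.sin(yaw)]); ey=np.array([-ex[1],ex[0]]); o=np.array([.555,.0105])
P=cloud(d).reshape(-1,3)[d['range_z'].ravel()>0]; L=np.c_[(P[:,:2]-o)@ex,(P[:,:2]-o)@ey,P[:,2]]*1000
t=(abs(L[:,0]+11)<16)&(L[:,1]>-40)&(L[:,1]<25)&(L[:,2]>87)&(L[:,2]<97);q=L[t];print(len(q),np.polyfit(q[:,1],q[:,2],1),cv2.minAreaRect(q[:,:2].astype(np.float32)))
t=(abs(L[:,0]+11)<16)&(L[:,1]>-40)&(L[:,1]<49)&(L[:,2]>82)&(L[:,2]<130);q=L[t];print(np.percentile(q,[1,99],axis=0).round(1))
t=(abs(L[:,0])<70)&(abs(L[:,1])<48)&(L[:,2]>71)&(L[:,2]<81)&(L[:,0]>10);q=L[t];print('plate',np.polyfit(q[:,0],q[:,2],1))
E
```

```text
[0.54927141 0.04762982 0.14608081] [-6.17328931 -7.92220395 16.45863082] [ 0.0028375  -0.00327059 -0.99999063] 0.0020775076513551106 0.013870098967241304
132 [1.99055844e-02 9.18997165e+01] ((-11.519615173339844, 1.9701042175292969), (45.92675018310547, 27.30451202392578), 89.09156799316406)
[[-22.2 -20.4  82.7]
 [  2.3  48.6 122.3]]
plate [-3.61655238e-02  7.66634803e+01]
```

```bash
python3 - <<'E'
from h import *
yaw=np.radians(-7.4); ex=np.array([np.cos(yaw),np.sin(yaw)]); ey=np.array([-ex[1],ex[0]]); o=np.array([.555,.0105])
Q=[];R=[];B=[]
for _ in range(12):
    d=grab('scene');ok=d['range_z'].ravel()>0
    P=cloud(d).reshape(-1,3)[ok]; L=np.c_[(P[:,:2]-o)@ex,(P[:,:2]-o)@ey,P[:,2]]*1000
    Q.append(L[(abs(L[:,0]+11)<8)&(L[:,1]>-17)&(L[:,1]<20)&(L[:,2]>85)&(L[:,2]<99)])
    R.append(L[(L[:,0]>8)&(L[:,0]<48)&(abs(L[:,1])<42)&(L[:,2]>68)&(L[:,2]<84)])
    B.append(L[(abs(L[:,0]+11)<14)&(L[:,1]>20)&(L[:,1]<55)&(L[:,2]>95)&(L[:,2]<140)])
def fit(q):
    A=np.c_[q[:,:2],np.ones(len(q))];k=np.linalg.lstsq(A,q[:,2],rcond=None)[0];r=abs(A@k-q[:,2]);m=r<4
    return np.linalg.lstsq(A[m],q[m,2],rcond=None)[0].round(4),m.sum(),r.mean().round(2)
print('stock',fit(np.vstack(Q)));print('plate',fit(np.vstack(R)))
print(telemetry.get_state()['contact_force'])
E
```

```text
stock (array([-5.00000e-03,  2.40000e-03,  9.18132e+01]), np.int64(753), np.float64(1.8))
plate (array([3.60000e-03, 3.00000e-04, 7.56155e+01]), np.int64(4641), np.float64(1.74))
[-7.02482404 -7.66180906 15.79957255]
```

Request:
servo_tool:
  deltas:
    - {"offset":[-0.7,0.7,0],"turn":0,"fingers":0}
    - {"offset":[-1,1,0],"turn":0,"fingers":0}
    - {"offset":[-1,1,0],"turn":0,"fingers":0}
    - {"offset":[-1,1,0],"turn":0,"fingers":0}
    - {"offset":[-1,1,0],"turn":0,"fingers":0}

```text
time_s: 12.3
position: [0.5491, 0.0477, 0.1461]
ee_rot: [[0.131, 0.991, 0.005], [0.991, -0.131, -0.005], [-0.004, 0.005, -1.0]]
contact_force: [-2.7, -10.4, 15.5]
gripper_width: 0.0139
grasp_force: 50.0
```

Request:
servo_tool:
  deltas:
    - {"offset":[0,-0.5,1.5],"turn":0,"fingers":0}
    - {"offset":[0,-0.5,1.8],"turn":0,"fingers":0}
    - {"offset":[0,-0.5,1.8],"turn":0,"fingers":0}

```text
time_s: 12.68
position: [0.549, 0.0477, 0.1461]
ee_rot: [[0.131, 0.991, 0.003], [0.991, -0.131, -0.004], [-0.003, 0.004, -1.0]]
contact_force: [-0.0, -8.9, 8.4]
gripper_width: 0.0138
grasp_force: 50.0
```

Request:
servo_tool:
  deltas:
    - {"offset":[0,-0.3,-1],"turn":0,"fingers":0}
    - {"offset":[0,-0.5,-1.8],"turn":0,"fingers":0}
    - {"offset":[0,-0.5,-1.8],"turn":0,"fingers":0}
    - {"offset":[0,-0.5,-1.8],"turn":0,"fingers":0}
    - {"offset":[0,-0.5,-1.8],"turn":0,"fingers":0}
    - {"offset":[0,-0.5,-1.8],"turn":0,"fingers":0}

```text
time_s: 13.42
position: [0.5491, 0.0477, 0.1461]
ee_rot: [[0.13, 0.991, 0.005], [0.991, -0.13, -0.003], [-0.003, 0.005, -1.0]]
contact_force: [-2.4, -6.9, 15.0]
gripper_width: 0.0138
grasp_force: 50.0
```

```bash
python3 - <<'E'
from h import *
yaw=np.radians(-7.4); ex=np.array([np.cos(yaw),np.sin(yaw)]); ey=np.array([-ex[1],ex[0]]); o=np.array([.555,.0105])
Q=[]
for _ in range(12):
    d=grab('scene');ok=d['range_z'].ravel()>0
    P=cloud(d).reshape(-1,3)[ok]; L=np.c_[(P[:,:2]-o)@ex,(P[:,:2]-o)@ey,P[:,2]]*1000
    Q.append(L[(abs(L[:,0]+11)<8)&(L[:,1]>-17)&(L[:,1]<20)&(L[:,2]>85)&(L[:,2]<99)])
q=np.vstack(Q);A=np.c_[q[:,:2],np.ones(len(q))];t=np.linalg.lstsq(A,q[:,2],rcond=None)[0]
s=telemetry.get_state();print(t,s['contact_force'],s['position'])
if abs(t[1])<.012 and abs(t[0])<.02 and s['contact_force'][2]>6 and s['contact_force'][1]<-4: print(arm.job_done())
E
```

```text
[-2.50505143e-02 -1.13733122e-03  9.14754758e+01] [-3.21685308 -7.68626831 14.05407173] [0.54905042 0.04765719 0.14608985]
```

```bash
python3 -c "
from plant import arm
print(arm.job_done())"
```

```text
the job is handed in; nothing more can be done
None
```

The job is handed in: the top is closed, and the square is gripped at 50 N and pressed into the corner with about 14 N on the plate and 8 N on the post. The hand-in returned no verdict, and the last camera reading of the square's sideways tilt was noisy (about 1.4°, limit 2°).

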